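Close and pin the cavity test fixture

ROBOT

A 6-joint arm with a two-finger parallel gripper is mounted at the origin on the work surface. World frame = base frame: x ahead of the robot, y to its left, z up, the work surface at z = 0. Lengths are in m, angles in rad, forces in N, time in s.
With the tool pointing down it reaches from about 0.325 to 0.9 m from the base axis. Payload 3.5 kg.
Tool frame: the origin (TCP) lies at the very end of the fingers, on their centre line; the grasp point (between the pads) lies 19 mm behind it; z points along the fingers, y is the direction in which the jaws open and shut (so a half turn about z gives the same grasp; the last joint's range is limited). The gripper opens to 85 mm and grips with 20 to 120 N. Pads are 22 mm wide; open, the fingers measure 114 mm over their backs; the gripper's body (76 mm by 85 mm) begins 54 mm behind the grasp point. The pads swing forward as they close: fully open they stand 13 mm farther back than shut.
Start: joints at [-1.439, 0.276, -0.026, 1.268, 0, 1.467], TCP at [0.145, -0.608, 0.231] pointing down, gripper open.
Joint ranges: [-3.12, 3.12], [-0.85, 1.88], [-1.08, 1.24], [-1.95, 2.15], [-1.57, 1.53], [-3.14, 3.14]. Speed limits (rad/s): [2.57, 2.57, 3.14, 3.14, 3.14, 3.14].

INTERFACE

Orientations are given as [roll, pitch, yaw] about the fixed x, y, z axes, in that order (R = Rz(yaw) Ry(pitch) Rx(roll)).
In Python, from plant import env gives the robot as it stands.
- The arm moves only by the tool step_arm, never from a script. Its argument "rows" is a list that holds one entry, the list of rows, each a list of 6 numbers: the shift along the world's x, y, z each as a share of 0.3 m, from -1 to 1, then the turn, a rotation vector about the world's x, y, z each as a share of 90 degrees, from -1 to 1. In form: [[[dx, dy, dz, ax, ay, az], ...]]. A call has 1 to 20 rows; each row is the pose to reach, as a shift and turn from the pose measured when the call began; what a row does not reach only later rows make up. A row lasts 1/8 s, in which the tool goes at most 62.5 mm and 10.7 degrees, less where a joint would pass 70% of its speed; a pose out of reach is approached as far as the arm can. A call with a number of a shift or a turn outside -1 to 1 is refused whole. A call with a gripper value outside its range is refused whole. "grip" is the closure, from 0 (fully open) to 1 (shut), set as the call begins (left out, the last holds). The fingers move at their own pace and stop on an object; the grip force is fixed at half the most. Time passes only in rows, so rows that repeat a pose let the fingers close. It gives the time, the measured TCP pose, the force and the opening at its end, in the units of the state.
- env.get_obs(): the state, without advancing time (a new reading comes with each control period).
- env.camera(name): name is "side" or "top"; returns a dict with "color" (384x512x3 uint8, blue, green, red), "range_z" (384x512 float32, m along the optical axis (not along the pixel's ray), 0 where there is no reading), "camera_matrix" (3x3 intrinsics, pixels), "distortion" ([k1, k2, p1, p2, k3] as OpenCV has them; the pictures are not rectified), "R" (3x3) and "t" (3): a world point X has camera coordinates R X + t. Camera axes: x right, y down, z forward; pixel columns grow to the right and rows downward; lengths in m; the calibration is good to about 2 mm. A picture is of the moment at which its call begins.
- env.sign_off(): hands the job in, once; it reports no verdict.
Trained networks look in the newest picture that a camera, given by its name, has taken for a name from the list of things; names that differ only in an ending like _2 or _b are one class to them, and where a whole thing is asked for, a point or a joint stands for the part that bears it (a point fixed in the world has none). Each returns a list of dicts, best first, with "confidence" (0 to 1); they miss things now and then, are a little off and sometimes report something else, mostly with a low value. They report only what shows in the picture. A call takes as long as a camera call. They do not tell look-alikes from the thing itself.
- env.recognise(camera, query): "centre" ([column, row] as shares, 0 to 1, of the picture: columns of its width, rows of its height, amid what is visible of it).
- env.mark_of(camera, query): "centre" ([column, row] as shares, 0 to 1, of the picture: columns of its width, rows of its height: a listed point, or the origin of a listed thing).
The state is a dict: "time_s": time; "q": joint angles; "qd": joint speeds; "joint_torque": joint torques, N m; "eef_pos": TCP position; "ee_rot": TCP orientation; "contact_force": force on the tool from outside, world axes, zero at the start; "torque": the same for the moment, N m; "grip_width": finger opening in m.
Only numpy, scipy, OpenCV 4.12 (cv2) and the standard library are available. Lean on these libraries where they do the work, as an engineer would, in place of code of your own. Each camera call takes 0.05 s, during which the arm holds its last target.

TASK

Get the hinged cavity fixture ready for a measurement: slide the sample carriage by its red handle fully home against the stop, then fold the copper-topped upper half down shut, and then push the red-knobbed pin from the stand down through the hole in the upper half into the base. Finish while still holding the pin's red knob and pressing the pin down so that its collar keeps the brass spring bush pushed all the way down and the two halves shut; do not let go. Leave the black-knobbed pin and everything else on the bench where they are.

Things in the scene. Friction and masses are not known exactly. Their poses are not given: they have to be found in the camera images.
- fixture: Fixture fixed to the bench: aluminium base 130 x 190 x 15 mm with a track to x = -190 mm. Origin on the bench under the cavity's middle; x along the track, away from the robot; y left, to the hinge; z up. The carriage slides between two copper cheeks (90 mm long, y 23 to 51 mm either side, tops 50 mm above the bench) to a dark steel stop at x = +50 mm.
- carriage (a joint): Slide of the sample carriage, in m: distance still to go to the stop. 0 = fully home against the stop; up to 0.075 = pulled out towards the fixture's -x. Stiff slide (about 1.5 N of friction); it stays where it is left.
- carriage_handle (a point): Upper middle of the carriage's upright red handle, a post 16 x 16 mm with sides along the fixture's x and y. Height of this point 55 mm; its top is 18 mm higher, the 40 mm wide steel carriage it stands on 29 mm lower. With the carriage home it is at fixture x = -100 mm, y = 0.
- lid (a joint): Hinge of the upper half, in rad: 0 = shut (flat on the lower half), about 1.57 = upright, up to 2.0 = leaning outwards to the fixture's +y. Stiff hinge (about 0.45 N m of friction): it stays at any angle; 3 to 6 N at its free edge closes it.
- lid_hinge (a point): Hinge axis of the upper half, along the fixture's x axis, at fixture x = 0, y = +65 mm, 50 mm above the bench. The underside of the upper half contains this axis.
- lid_edge (a point): Middle of the upper half's free edge on its outer face (the top one when shut), 160 mm from the hinge axis. The half is a plate 90 mm wide (along the hinge), 12 mm thick; on its outer face stand a copper drum 88 mm wide, 30 mm high, 60 mm from the hinge, and the bush, 140 mm from the hinge, on the middle line. Bare plate beside the bush: push there.
- bush (a joint): Travel of the brass spring bush, in m: 0 = standing 7 mm proud of the upper half, 0.005 = pushed all the way down (2 mm proud). Starts to yield at 4 N, fully down at 13 N; it springs back when let go.
- bush_top (a point): Centre of the top face of the brass spring bush, a ring 28 mm across with a 13 mm hole; it is on the upper half and swings with it. When the upper half is shut it lies exactly above base_hole, 69 mm above the bench (64 mm when pushed down).
- base_hole (a point): Centre of the mouth of the 13 mm hole in the base, 50 mm above the bench, 35 mm deep, vertical, at fixture x = 0, y = -75 mm; it lines up with the hole of the bush and of the upper half when that is shut.
- pin_knob (a point): Centre of the red knob of the pin, an upright cylinder 22 mm wide, 40 mm tall. Below it a steel collar 28 mm wide, 5 mm thick (underside 25 mm below this point) and a 10 mm shaft 40 mm long, its last 10 mm tapered to 4 mm. About 70 g. Stands in one hole of the pin stand, collar on the stand's top; lift straight up 45 mm to free it.
- pin_tip (a point): Lower end of the red-knobbed pin's shaft, 65 mm below its knob's centre.
- pin_stand: Fixed grey block 50 x 130 x 46 mm with two 13 mm holes 36 mm to either side of its middle along its y axis. Origin: centre of its underside. It holds the red-knobbed and the black-knobbed pin, either in either hole.
- spare_knob (a point): Centre of the knob of the black-knobbed pin, otherwise the same as the red-knobbed one; it stays in the stand.
- beaker: Bystander: glass beaker 76 mm wide, 95 mm tall; origin at the centre of its underside.
- mouse: Bystander: grey computer mouse 105 x 58 x 34 mm; origin at the centre of its underside.
- adapter: Bystander: brass connector adapter standing, 22 mm wide, 36 mm tall; origin at the centre of its underside.
- load: Bystander: steel connector standing, 26 mm wide, 34 mm tall; origin at the centre of its underside.
- disc_center (a point): Bystander: centre of a copper disc 80 mm wide, 12 mm thick, lying flat.
Not all that is in view belongs to the job. Leave any purple look-alike of the part that bears pin_knob alone.

How it is judged:
By the outcome, as a careful person would: the job done as asked, in the order asked, and still so for the second after the job is handed in, while the arm keeps its last pose, push and grip.
It also fails if it takes over 72 s, if anything falls off the work surface, if the arm or the gripper's body presses on something with over 40 N, if the wrist force passes 120 N, or if a joint passes its speed limit or range.

## Working session

There is one attempt and no reset: what is moved stays moved. The work goes in short steps, Python scripts to look and compute and a tool call to move; the robot and the scene stay as the last step left them, time stands still between calls to the robot, and variables do not carry over. Pictures are saved under pics/ and viewed, and the job is handed in when it is done.

Besides the shell and the picture viewer there is one more tool, called after "Request:" in YAML: its name, and indented under it one key for each argument. step_arm: Moves the arm, as the interface text tells. Its arguments: {"type":"object","properties":{"rows":{"type":"array"},"grip":{"type":"number"}},"required":["rows"]}

```bash
ls; mkdir -p pics; cat > h.py <<'E'
import numpy as np,cv2
from plant import env
def look(n,tag):
    c=env.camera(n); cv2.imwrite(f'pics/{tag}.png',c['color']); return c
def px2w(c,u,v,z=None,plane=None):
    K=c['camera_matrix'];d=np.array(c['distortion'])
    p=cv2.undistortPoints(np.array([[[u,v]]],float),K,d)[0,0]
    ray=np.array([p[0],p[1],1.0]);R=c['R'];t=c['t']
    o=-R.T@t; dr=R.T@ray
    if z is None:
        zz=c['range_z'][int(round(v)),int(round(u))]; return o+dr*zz
    return o+dr*(z-o[2])/dr[2]
def w2px(c,X):
    r,_=cv2.Rodrigues(c['R']);return cv2.projectPoints(np.array([X],float),r,c['t'],c['camera_matrix'],np.array(c['distortion']))[0][0,0]
E
python3 - <<'E'
from h import *
print(env.get_obs())
for n in('top','side'):
    c=look(n,n+'0'); np.set_printoptions(precision=4,suppress=True)
    print(n,-c['R'].T@c['t'])
    for q in ['fixture','carriage_handle','lid_hinge','lid_edge','bush_top','base_hole','pin_knob','pin_tip','pin_stand','spare_knob','beaker','mouse','adapter','load','disc_center']:
        for m in env.mark_of(n,q)[:3]:
            u,v=m['centre'][0]*512,m['centre'][1]*384
            print(n,q,round(m['confidence'],2),round(u,1),round(v,1),px2w(c,min(u,511),min(v,383)))
E
```

```text
pics
{'time_s': 0.0, 'q': array([-1.43941339e+00,  2.77155268e-01, -2.79205829e-02,  1.26797717e+00,
        2.02560595e-05,  1.46742490e+00]), 'qd': array([ 3.38944616e-04, -1.25647360e-04, -2.45115577e-04, -9.92692186e-05,
        9.08287194e-04,  8.55385452e-04]), 'joint_torque': array([-1.72546814e-03, -4.45508909e+01,  2.95201796e+01,  1.64074148e-02,
       -2.78521911e-04,  7.81272380e-07]), 'eef_pos': array([ 0.14528725, -0.60706873,  0.23012716]), 'ee_rot': array([-3.13935010e+00, -2.53009964e-04,  2.34754064e-01]), 'contact_force': array([ 0.5313674 ,  0.89566831, -0.02850575]), 'torque': array([-0.00308738,  0.00510429, -0.02187449]), 'grip_width': 0.08563249779034741}
top [ 0.5241 -0.0377  1.0749]
top fixture 0.62 251.9 188.5 [0.614  0.0113 0.0166]
top carriage_handle 0.96 249.5 239.8 [0.4584 0.0187 0.0139]
top lid_hinge 0.69 233.8 184.5 [0.6265 0.0669 0.0154]
top lid_edge 0.73 215.6 178.0 [0.6244 0.0935 0.21  ]
top lid_edge 0.68 357.1 209.2 [ 0.5492 -0.2997  0.048 ]
top lid_edge 0.26 144.7 235.3 [0.4713 0.3361 0.0325]
top base_hole 0.57 276.8 188.7 [ 0.6121 -0.0642  0.02
[... 1330 characters left out ...]
3 341.8 302.4 [ 0.656  -0.3863 -0.0015]
side pin_tip 0.7 280.6 322.8 [ 0.4993 -0.416   0.0197]
side pin_tip 0.61 295.7 297.8 [ 0.5451 -0.3806  0.0394]
side pin_stand 0.68 283.6 289.6 [ 0.5316 -0.3465  0.0331]
side spare_knob 0.48 276.6 258.4 [ 0.5347 -0.2883  0.0719]
side beaker 0.79 328.9 280.9 [ 0.6459 -0.339   0.0211]
side beaker 0.23 313.8 243.7 [ 0.6844 -0.182   0.0009]
side mouse 0.6 204.9 170.3 [0.4724 0.3126 0.015 ]
side mouse 0.51 312.8 243.0 [ 0.6829 -0.1787  0.001 ]
side mouse 0.2 272.0 210.6 [ 0.6048 -0.0596  0.0456]
side adapter 0.48 311.7 243.3 [ 0.6799 -0.1784  0.0004]
side load 0.59 237.1 247.1 [ 0.4757 -0.1578  0.0162]
side disc_center 0.58 241.8 161.2 [0.6276 0.3635 0.0112]
```

```bash
python3 - <<'E'
import cv2
a=cv2.imread('pics/top0.png');cv2.imwrite('pics/top0c.png',cv2.resize(a[130:270,170:430],None,fx=3,fy=3,interpolation=cv2.INTER_CUBIC))
a=cv2.imread('pics/side0.png');cv2.imwrite('pics/side0c.png',cv2.resize(a[110:350,170:370],None,fx=2.5,fy=2.5,interpolation=cv2.INTER_CUBIC))
E
```

```text
(no output)
```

View pics/top0.png

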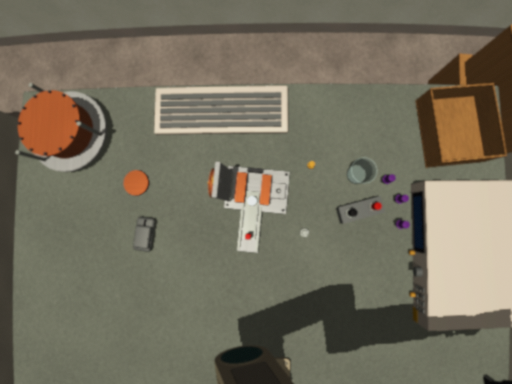

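View pics/top0c.png

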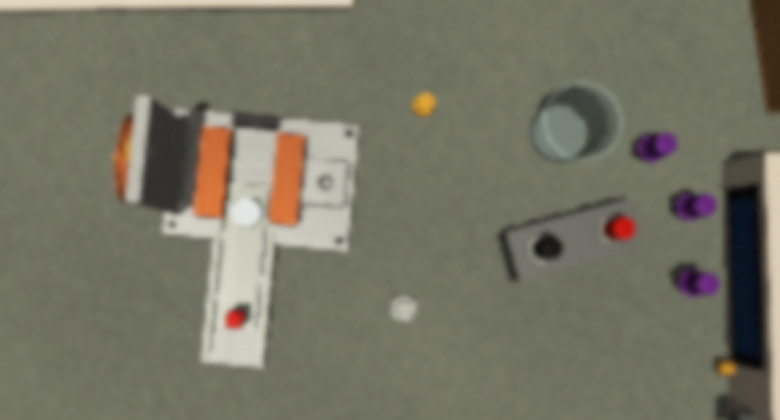

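View pics/side0c.png

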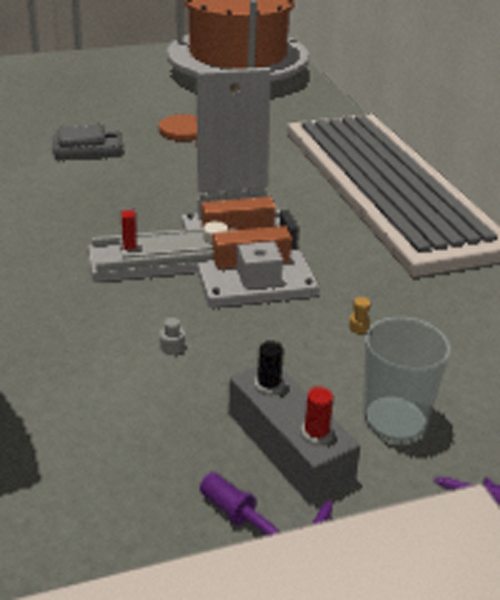

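```bash
cat > fit.py <<'E'
from h import *
import pickle
from scipy.optimize import least_squares
np.set_printoptions(precision=4,suppress=True)
C={n:env.camera(n) for n in('top','side')}
def tri(o):
    # o: {cam:(u,v)}
    f=lambda X:np.concatenate([w2px(C[n],X)-np.array(p) for n,p in o.items()])
    s=least_squares(f,[.5,0,.05]);return s.x,s.fun
print('hole',tri({'top':(276.8,188.7),'side':(274.2,211.3)}))
print('handle',tri({'top':(249.5,239.8),'side':(222,200.6)}))
print('hinge',tri({'top':(233.8,184.5),'side':(263.9,188.6)}))
print('edge',tri({'top':(215.6,178.0),'side':(259.2,136.2)}))
print('knob',tri({'top':(376.5,207.7),'side':(297.0,276.1)}))
print('spare',tri({'top':(349.8,212.8),'side':(276.6,258.4)}))
corn=[((289,171.7),(65,-95,15)),((285.7,213),(-65,-95,15))]
for p,_ in corn: print('corner',px2w(C['top'],*p,z=.015))
obs=[('top',(276.8,188.7),(0,-75,50)),('side',(274.2,211.3),(0,-75,50)),('top',(233.8,184.5),(0,65,50)),('side',(263.9,188.6),(0,65,50)),
('top',(249.5,239.8),'h'),('side',(222,200.6),'h')]+[('top',a,b) for a,b in corn]
def F(p):
    x,y,a,s=p;r=[]
    for n,uv,m in obs:
        if m=='h': m=(-100-s*1000,0,55)
        m=np.array(m)/1000
        X=[x+np.cos(a)*m[0]-np.sin(a)*m[1],y+np.sin(a)*m[0]+np.cos(a)*m[1],m[2]]
        r+=list(w2px(C[n],X)-np.array(uv))
    return r
s=least_squares(F,[.61,.01,0,.05],loss='soft_l1');print('fix x y yaw slide',s.x);print(np.array(s.fun).reshape(-1,2))
E
python3 fit.py
python3 - <<'E'
import cv2
a=cv2.imread('pics/top0.png');cv2.imwrite('pics/top0d.png',cv2.resize(a[150:260,200:300],None,fx=5.4,fy=5.4,interpolation=cv2.INTER_CUBIC))
a=cv2.imread('pics/top0.png');cv2.imwrite('pics/top0e.png',cv2.resize(a[150:260,330:430],None,fx=5.4,fy=5.4,interpolation=cv2.INTER_CUBIC))
E
```

```text
hole (array([ 0.6104, -0.0638,  0.0448]), array([-0.0311,  0.0976,  0.0995, -0.0053]))
handle (array([0.4675, 0.0148, 0.0583]), array([ 0.5061, -2.1914, -2.2766, -0.0797]))
hinge (array([0.6221, 0.0639, 0.0493]), array([-0.1262,  0.4156,  0.467 , -0.018 ]))
edge (array([0.6187, 0.0943, 0.2147]), array([-0.6083,  2.009 ,  2.5362, -0.0947]))
knob (array([ 0.5559, -0.3516,  0.0703]), array([ 0.3883, -1.1099, -0.8592,  0.0697]))
spare (array([ 0.5394, -0.2753,  0.06  ]), array([ 0.0952, -0.2989, -0.2484,  0.0131]))
corner [ 0.6653 -0.1022  0.015 ]
corner [ 0.5393 -0.0912  0.015 ]
fix x y yaw slide [ 0.6148  0.     -0.1118  0.0473]
[[ 3.6751  1.3091]
 [ 0.1031  0.6416]
 [-0.4059  0.4109]
 [ 0.3844 -0.309 ]
 [ 0.0062 -2.5486]
 [-2.0667  0.5702]
 [-0.1949 -1.1188]
 [-1.3357 -0.1008]]
```

View pics/top0d.png

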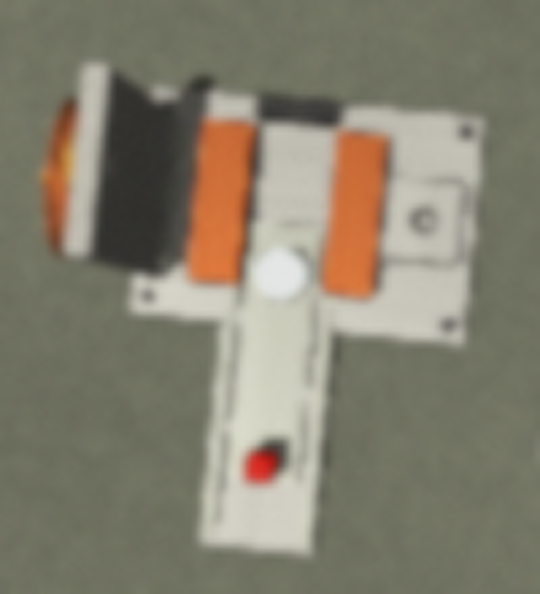

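View pics/top0e.png

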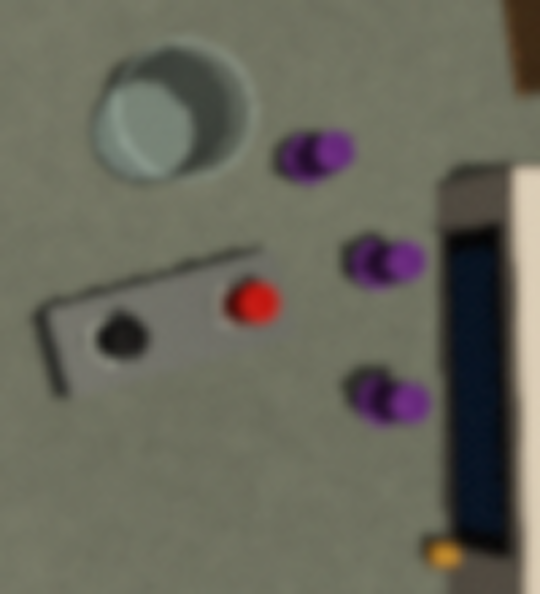

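```bash
cat > fit2.py <<'E'
from h import *
from scipy.optimize import least_squares
np.set_printoptions(precision=4,suppress=True)
C={n:env.camera(n) for n in('top','side')}
L=[((425,220),(0,-75,50)),((484,118),(65,-95,15)),((463,345),(-65,-95,15)),((130,313),(-65,95,15)),((200,545),(-190,None,0)),
((203,122),(45,51,50)),((257,124),(45,23,50)),((240,283),(-45,23,50)),((187,279),(-45,51,50)),
((338,131),(45,-23,50)),((388,137),(45,-51,50)),((373,297),(-45,-51,50)),((322,292),(-45,-23,50)),((262,466),('h',0,73))]
L=[l for l in L if l[1][1] is not None]
def F(p):
    x,y,a,s,dx,dy=p;r=[]
    for (U,V),m in L:
        uv=np.array([200+U/5.4-.5,150+V/5.4-.5])
        if m[0]=='h': m=(-100-s*1000,0,73)
        m=np.array(m)/1000
        X=[x+np.cos(a)*m[0]-np.sin(a)*m[1],y+np.sin(a)*m[0]+np.cos(a)*m[1],m[2]]
        r+=list(w2px(C['top'],X)-uv)
    return r
s=least_squares(F,[.61,.01,0,.05,0,0],loss='soft_l1',f_scale=.5);print('fix x y yaw slide',s.x);print(np.array(s.fun).reshape(-1,2))
x,y,a,sl=s.x[:4]
def W(m):
    m=np.array(m)/1000.
    return np.array([x+np.cos(a)*m[0]-np.sin(a)*m[1],y+np.sin(a)*m[0]+np.cos(a)*m[1],m[2]])
for m in [(0,-75,50),(0,65,50),(-100,0,55),(-100-sl*1000,0,55)]: print(m,W(m),'side px',w2px(C['side'],W(m)))
# red / black knob colour blobs
im=C['top']['color'].astype(int)
for n in C:
    im=C[n]['color'].astype(int);b,g,r=im[...,0],im[...,1],im[...,2]
    m=((r>120)&(g<60)&(b<60)).astype(np.uint8)
    k,l,st,ce=cv2.connectedComponentsWithStats(m)
    for i in range(1,k):
        if st[i,4]>6: print(n,'red',st[i],ce[i])
    print(n,env.mark_of(n,'pin_knob')[:3]) if 0 else None
# lid angle from top range: points on plate
E
python3 fit2.py
```

```text
fix x y yaw slide [ 0.6124  0.0062 -0.0965  0.0396  0.      0.    ]
[[ 0.2067  0.1799]
 [-2.625  -0.5053]
 [-2.5474 -0.1571]
 [-2.9895 -0.1689]
 [ 0.3847 -0.643 ]
 [-0.2499 -0.1618]
 [-0.0892  0.5876]
 [ 0.2994  0.4323]
 [ 0.1864 -0.0499]
 [ 0.348  -0.2988]
 [ 0.3026  0.3645]
 [ 0.2635  0.3939]
 [ 0.0296  0.0029]]
(0, -75, 50) [ 0.6052 -0.0684  0.05  ] side px [273.1958 210.8845]
(0, 65, 50) [0.6187 0.0709 0.05  ] side px [262.6852 187.499 ]
(-100, 0, 55) [0.5129 0.0159 0.055 ] side px [234.6815 199.2021]
(np.float64(-139.63109552136186), 0, 55) [0.4734 0.0197 0.055 ] side px [221.4087 200.3867]
top red [374 202   7   8  39] [377.0513 205.5385]
top red [247 234   4   4  15] [248.4 235.4]
side red [219 194   5   3  14] [220.8571 195.0714]
side red [293 265  10   7  51] [297.6471 267.7647]
```

```bash
python3 - <<'E'
from h import *
np.set_printoptions(precision=3,suppress=True)
c=look('top','t1')
for p in [(420,185),(420,250),(420,320),(500,185),(500,320),(470,250),(425,330),(490,375),(465,110),(255,365),(240,355),(285,365),(400,340)]:
    print(p,c['range_z'][p[1],p[0]],px2w(c,*p))
print('tcp px',w2px(c,[.145,-.607,.23]),w2px(c,[.145,-.607,.4]))
s=look('side','s1')
# knob points
H,W=c['range_z'].shape
im=c['color'].astype(int);b,g,r=im[...,0],im[...,1],im[...,2]
def blob(mask,box,zlo,zhi,cam):
    P=[]
    for v in range(box[1],box[3]):
        for u in range(box[0],box[2]):
            if mask[v,u]:
                X=px2w(cam,u,v)
                if zlo<X[2]<zhi:P.append(X)
    P=np.array(P);return P
red=(r>110)&(g<70)&(b<70)
P=blob(red,(365,195,390,215),.02,.2,c);print('red pts',len(P),P.mean(0),P.min(0),P.max(0))
Q=P[P[:,2]>.086];print(len(Q),Q.mean(0),Q.min(0),Q.max(0))
blk=(r<60)&(g<60)&(b<60)
P=blob(blk,(340,203,365,225),.086,.2,c);print('blk',len(P),P.mean(0),P.min(0),P.max(0))
P=blob(np.ones_like(red),(330,190,395,230),.042,.05,c);print('stand top',len(P),P.mean(0),P.min(0),P.max(0)); 
print(cv2.minAreaRect(P[:,:2].astype(np.float32)*1000))
P=blob(red,(240,228,256,246),.06,.2,c);print('handle',len(P),P.mean(0),P.min(0),P.max(0))
# lid: top edge points
P=blob(np.ones_like(red),(205,155,245,205),.12,.3,c);print('lid',len(P),P.min(0),P.max(0)); T=P[P[:,2]>.2];print(len(T),T.mean(0),T.min(0),T.max(0))
E
```

```text
(420, 185) 0.9910208 [ 0.618 -0.479  0.074]
(420, 250) 0.98142815 [ 0.43  -0.476  0.069]
(420, 320) 0.9769472 [ 0.226 -0.478  0.056]
(500, 185) 0.9548973 [ 0.614 -0.706  0.103]
(500, 320) 0.92169154 [ 0.232 -0.693  0.105]
(470, 250) 0.9398645 [ 0.431 -0.605  0.106]
(425, 330) 1.0255407 [ 0.179 -0.517  0.002]
(490, 375) 1.0096247 [ 0.026 -0.734 -0.001]
(465, 110) 1.0729767 [ 0.865 -0.671  0.006]
(255, 365) 0.7435742 [ 0.203 -0.009  0.303]
(240, 355) 0.8075288 [0.2   0.029 0.24 ]
(285, 365) 1.0240083 [ 0.081 -0.088  0.009]
(400, 340) 1.029409 [ 0.149 -0.44  -0.002]
tcp px [498.515 369.722] [546.78  400.891]
red pts 48 [ 0.558 -0.348  0.087] [ 0.548 -0.368  0.041] [ 0.57  -0.339  0.094]
40 [ 0.557 -0.347  0.09 ] [ 0.548 -0.357  0.086] [ 0.568 -0.34   0.094]
blk 41 [ 0.54  -0.277  0.09 ] [ 0.532 -0.285  0.086] [ 0.549 -0.268  0.095]
stand top 568 [ 0.548 -0.31   0.046] [ 0.509 -0.381  0.042] [ 0.588 -0.243  0.05 ]
((547.9469604492188, -312.4854431152344), (50.94043731689453, 131.0596160888672), 14.94959831237793)
handle 16 [0.474 0.019 0.072] [0.47  0.014 0.067] [0.479 0.026 0.074]
lid 576 [0.575 0.075 0.12 ] [0.666 0.125 0.211]
202 [0.621 0.093 0.207] [0.577 0.083 0.2  ] [0.666 0.104 0.211]
```

```bash
python3 - <<'E'
import cv2
a=cv2.imread('pics/s1.png');cv2.imwrite('pics/s1b.png',cv2.resize(a,(800,600),interpolation=cv2.INTER_CUBIC))
E
```

```text
(no output)
```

View pics/s1b.png

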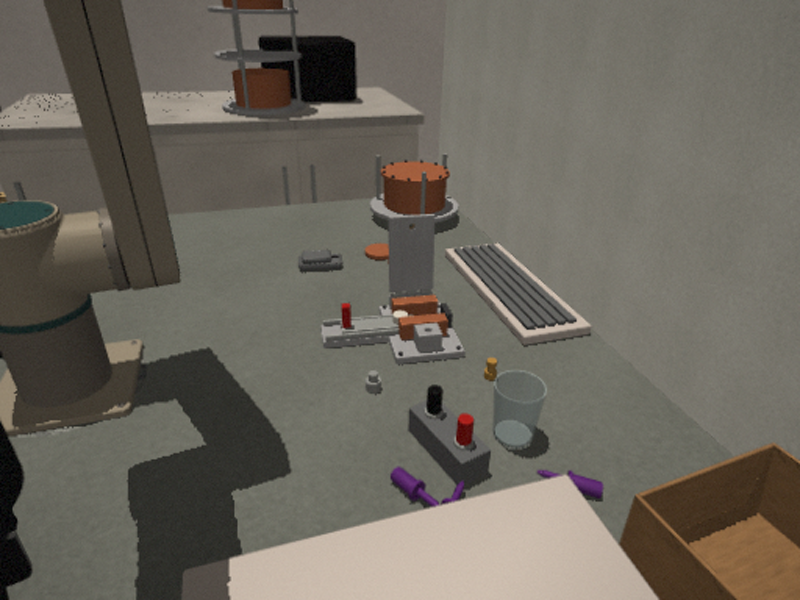

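Request:
step_arm:
  rows:
    - [[0.06, 0.11, 0, 0, 0, 0.09], [0.12, 0.22, 0, 0, 0, 0.18], [0.18, 0.33, 0, 0, 0, 0.27], [0.24, 0.44, 0, 0, 0, 0.36], [0.3, 0.55, 0, 0, 0, 0.45], [0.36, 0.66, 0, 0, 0, 0.54], [0.42, 0.77, 0, 0, 0, 0.63], [0.48, 0.88, 0, 0, 0, 0.72], [0.54, 1.0, 0, 0, 0, 0.79]]
  grip: 0.4

```text
time_s: 3.02
eef_pos: [0.3079, -0.3069, 0.2316]
ee_rot: [3.141, 0.001, 1.479]
contact_force: [0.4, -0.1, 0.5]
grip_width: 0.0512
```

Request:
step_arm:
  rows:
    - [[0.09, 0.17, -0.03, 0, 0, 0], [0.18, 0.34, -0.06, 0, 0, 0], [0.27, 0.51, -0.1, 0, 0, 0], [0.37, 0.68, -0.14, 0, 0, 0], [0.46, 0.84, -0.17, 0, 0, 0], [0.55, 1.0, -0.2, 0, 0, 0], [0.55, 1.0, -0.2, 0, 0, 0]]

```text
time_s: 3.9
eef_pos: [0.4738, -0.004, 0.1711]
ee_rot: [3.141, -0.0, 1.485]
contact_force: [-1.0, -0.8, 0.4]
grip_width: 0.0514
```

```bash
python3 - <<'E'
from h import *
o=env.get_obs();p=o['eef_pos'];print(p,o['ee_rot'],o['time_s'],'to go share',(np.array([.4735,.0195,.042])-p)/.3)
E
```

```text
[ 0.47383385 -0.0040134   0.17105768] [ 3.14129993e+00 -1.79663968e-05  1.48499555e+00] 3.9 to go share [-0.00111282  0.07837801 -0.43019226]
```

Request:
step_arm:
  rows:
    - [[0, 0.05, -0.05, 0, 0, -0.007], [0, 0.078, -0.15, 0, 0, -0.007], [0, 0.078, -0.25, 0, 0, -0.007], [0, 0.078, -0.34, 0, 0, -0.007], [0, 0.078, -0.4, 0, 0, -0.007], [0, 0.078, -0.43, 0, 0, -0.007], [0, 0.078, -0.43, 0, 0, -0.007]]

```text
time_s: 4.78
eef_pos: [0.4734, 0.0189, 0.0419]
ee_rot: [-3.141, 0.0, 1.473]
contact_force: [-0.6, 0.1, 1.2]
grip_width: 0.0512
```

Request:
step_arm:
  rows:
    - [[0, 0, 0, 0, 0, 0], [0, 0, 0, 0, 0, 0], [0, 0, 0, 0, 0, 0], [0, 0, 0, 0, 0, 0]]
  grip: 0.9

```text
time_s: 5.28
eef_pos: [0.4741, 0.0187, 0.0429]
ee_rot: [3.141, 0.001, 1.473]
contact_force: [-2.1, -0.1, 6.4]
grip_width: 0.0149
```

```bash
python3 - <<'E'
from h import *
o=env.get_obs();print(o['eef_pos'],o['ee_rot'],o['time_s'],o['contact_force'],o['grip_width'])
look('side','s2')
a=cv2.imread('pics/s2.png');cv2.imwrite('pics/s2b.png',cv2.resize(a[90:260,140:340],None,fx=4,fy=3.5,interpolation=cv2.INTER_CUBIC))
E
```

```text
[0.47410037 0.01866146 0.04285266] [3.14073702e+00 6.25174989e-04 1.47309888e+00] 5.275 [-2.10101346 -0.05826725  6.4269333 ] 0.014873026172791171
```

View pics/s2b.png

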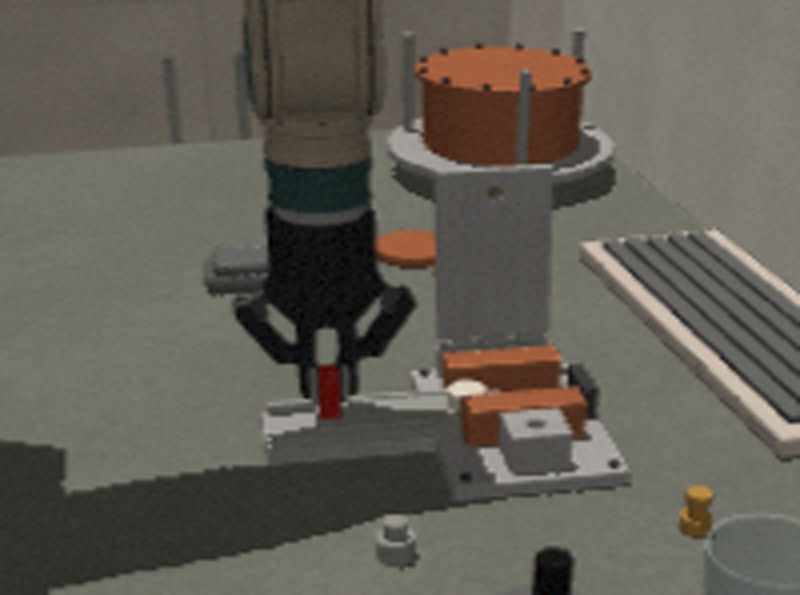

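Request:
step_arm:
  rows:
    - [[0.02, -0.002, 0, 0, 0, 0], [0.04, -0.004, 0, 0, 0, 0], [0.06, -0.006, 0, 0, 0, 0], [0.08, -0.008, 0, 0, 0, 0], [0.1, -0.01, 0, 0, 0, 0], [0.115, -0.011, 0, 0, 0, 0]]

```text
time_s: 6.08
eef_pos: [0.5092, 0.0152, 0.0429]
ee_rot: [3.14, 0.001, 1.473]
contact_force: [-2.0, -1.2, 3.5]
grip_width: 0.0149
```

Request:
step_arm:
  rows:
    - [[0.006, -0.001, 0, 0, 0, 0], [0.012, -0.001, 0, 0, 0, 0], [0.018, -0.002, 0, 0, 0, 0], [0.02, -0.002, 0, 0, 0, 0]]

```text
time_s: 6.58
eef_pos: [0.5142, 0.0147, 0.0429]
ee_rot: [-3.141, 0.001, 1.473]
contact_force: [-5.2, -0.1, 7.4]
grip_width: 0.0148
```

Request:
step_arm:
  rows:
    - [[0.006, -0.001, 0, 0, 0, 0], [0.012, -0.001, 0, 0, 0, 0], [0.018, -0.002, 0, 0, 0, 0], [0.02, -0.002, 0, 0, 0, 0]]

```text
time_s: 7.08
eef_pos: [0.5141, 0.0147, 0.0429]
ee_rot: [-3.129, 0.001, 1.473]
contact_force: [-18.0, 0.0, 20.1]
grip_width: 0.0149
```

Request:
step_arm:
  rows:
    - [[0, 0, 0, 0, 0, 0], [0, 0, 0, 0, 0, 0], [0, 0, 0, 0, 0, 0], [0, 0, 0.1, 0, 0, 0], [0, 0, 0.25, 0, 0, 0], [0, 0, 0.45, 0, 0, 0], [0, 0, 0.63, 0, 0, 0], [0, 0, 0.63, 0, 0, 0]]
  grip: 0.4

```text
time_s: 8.07
eef_pos: [0.5185, 0.0143, 0.2376]
ee_rot: [-3.141, 0.001, 1.473]
contact_force: [0.5, -0.2, -0.7]
grip_width: 0.0511
```

```bash
python3 - <<'E'
from h import *
np.set_printoptions(precision=4,suppress=True)
o=env.get_obs();print(o['eef_pos'],o['ee_rot'],o['time_s'],o['contact_force'],o['grip_width'])
s=look('side','s3')
print(w2px(s,[.5129,.0159,.055]),[(m['centre'][0]*512,m['centre'][1]*384,m['confidence']) for m in env.mark_of('side','carriage_handle')])
a=cv2.imread('pics/s3.png');cv2.imwrite('pics/s3b.png',cv2.resize(a[90:260,140:340],None,fx=4,fy=3.5,interpolation=cv2.INTER_CUBIC))
E
```

```text
[0.5185 0.0143 0.2376] [-3.1415  0.0014  1.4735] 8.075 [ 0.5183 -0.1943 -0.721 ] 0.051121957687703785
[234.6827 199.1953] [(236.5952, 200.6016, 0.81)]
```

View pics/s3b.png

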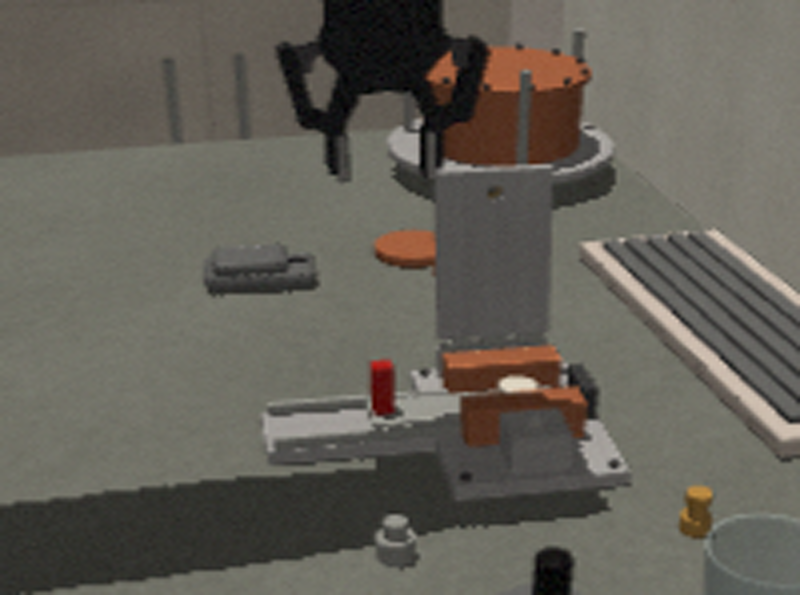

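```bash
cat >> h.py <<'E'
FX,FY,FA=.6124,.0062,-.0965
def fw(x,y,z):
    x,y,z=x/1000,y/1000,z/1000
    return np.array([FX+np.cos(FA)*x-np.sin(FA)*y,FY+np.sin(FA)*x+np.cos(FA)*y,z])
def sh(T): return np.round((np.array(T)-env.get_obs()['eef_pos'])/.3,3).tolist()
E
python3 - <<'E'
from h import *
print(fw(-30,127,188),sh(fw(-30,127,250)),sh(fw(-30,127,188)))
E
```

```text
[0.59477606 0.13549964 0.188     ] [0.267, 0.403, 0.059] [0.267, 0.403, -0.148]
```

Request:
step_arm:
  rows:
    - [[0, 0, 0.08, 0, 0, 0], [0.05, 0.08, 0.1, 0, 0, 0], [0.1, 0.18, 0.1, 0, 0, 0], [0.18, 0.28, 0.1, 0, 0, 0], [0.25, 0.38, 0.08, 0, 0, 0], [0.267, 0.403, 0.02, 0, 0, 0], [0.267, 0.403, -0.06, 0, 0, 0], [0.267, 0.403, -0.12, 0, 0, 0], [0.267, 0.403, -0.148, 0, 0, 0], [0.267, 0.403, -0.148, 0, 0, 0]]
  grip: 1.0

```text
time_s: 9.43
eef_pos: [0.5941, 0.135, 0.187]
ee_rot: [-3.129, 0.002, 1.473]
contact_force: [-0.3, 0.5, 0.9]
grip_width: -0.0001
```

```bash
python3 - <<'E'
from h import *
o=env.get_obs();print(o['eef_pos'],o['ee_rot'],o['contact_force'])
look('side','s4')
a=cv2.imread('pics/s4.png');cv2.imwrite('pics/s4b.png',cv2.resize(a[60:260,140:340],None,fx=3.5,fy=3,interpolation=cv2.INTER_CUBIC))
p0=o['eef_pos'];w=11
for th in np.r_[1.75:0:-.075,0]:
    r=145+5*(1.75-th)/1.75
    y=65-r*np.cos(th)+12*np.sin(th)+w; z=50+r*np.sin(th)+12*np.cos(th)
    if th>1.5: z=max(188,0)
    print(round(th,3),np.round((fw(-30,y,z)-p0)/.3,3).tolist(),round(z))
E
```

```text
[0.59407209 0.13502582 0.18697299] [-3.12946954e+00  1.87042527e-03  1.47287733e+00] [-0.28892466  0.54416049  0.89754989]
1.75 [-0.002, -0.043, 0.003] 188
1.675 [-0.005, -0.078, 0.003] 188
1.6 [-0.009, -0.114, 0.003] 188
1.525 [-0.012, -0.15, 0.003] 188
1.45 [-0.016, -0.186, 0.031] 196
1.375 [-0.019, -0.223, 0.029] 196
1.3 [-0.023, -0.259, 0.024] 194
1.225 [-0.026, -0.295, 0.016] 192
1.15 [-0.03, -0.33, 0.006] 189
1.075 [-0.033, -0.365, -0.007] 185
1.0 [-0.036, -0.398, -0.022] 180
0.925 [-0.039, -0.43, -0.04] 175
0.85 [-0.042, -0.461, -0.061] 169
0.775 [-0.045, -0.49, -0.083] 162
0.7 [-0.048, -0.518, -0.108] 155
0.625 [-0.05, -0.543, -0.135] 146
0.55 [-0.053, -0.567, -0.164] 138
0.475 [-0.055, -0.588, -0.194] 129
0.4 [-0.057, -0.607, -0.227] 119
0.325 [-0.058, -0.624, -0.26] 109
0.25 [-0.06, -0.638, -0.295] 99
0.175 [-0.061, -0.649, -0.33] 88
0.1 [-0.061, -0.658, -0.367] 77
0.025 [-0.062, -0.664, -0.404] 66
0.0 [-0.062, -0.665, -0.417] 62
```

View pics/s4b.png

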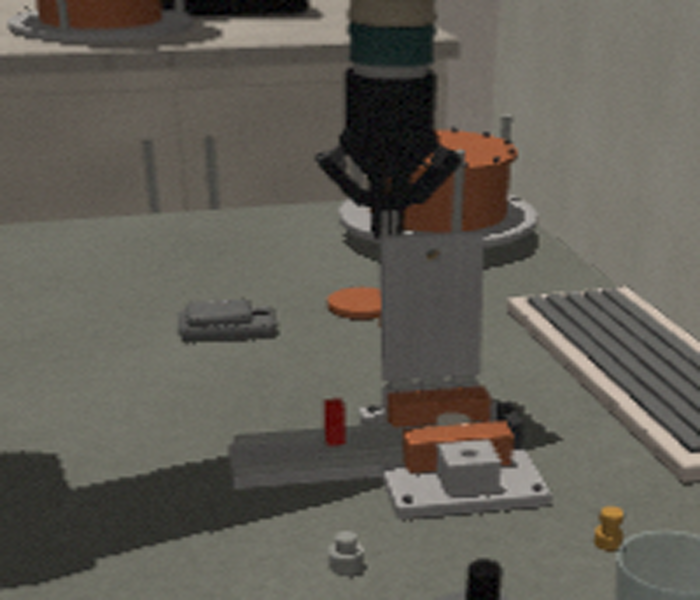

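```bash
python3 - <<'E'
from h import *
s=env.camera('side')
for q in [(-30,127,215),(-45,81,209),(45,81,209),(-30,127,188)]:
    p=w2px(s,fw(*q)); print(q,(p-[140,60])*[3.5,3])
E
```

```text
(-30, 127, 215) [386.06577215 216.27366457]
(-45, 81, 209) [378.68970434 238.73786891]
(45, 81, 209) [480.90460026 233.69193548]
(-30, 127, 188) [385.82921351 240.98878663]
```

Request:
step_arm:
  rows:
    - [[-0.002, -0.04, 0.003, 0, 0, 0], [-0.005, -0.078, 0.003, 0, 0, 0], [-0.009, -0.114, 0.006, 0, 0, 0], [-0.012, -0.15, 0.015, 0, 0, 0], [-0.016, -0.186, 0.028, 0, 0, 0], [-0.019, -0.223, 0.029, 0, 0, 0], [-0.023, -0.259, 0.024, 0, 0, 0], [-0.026, -0.295, 0.016, 0, 0, 0], [-0.03, -0.33, 0.006, 0, 0, 0], [-0.033, -0.365, -0.007, 0, 0, 0]]

```text
time_s: 10.78
eef_pos: [0.5851, 0.0251, 0.1863]
ee_rot: [-3.132, 0.001, 1.473]
contact_force: [-0.2, 3.1, -0.2]
grip_width: 0.0005
```

```bash
python3 - <<'E'
from h import *
o=env.get_obs();print(o['eef_pos'],o['ee_rot'],o['contact_force'])
c=look('top','t5');look('side','s5')
a=cv2.imread('pics/s5.png')[60:260,140:340];b=cv2.imread('pics/t5.png')[120:280,170:330]
cv2.imwrite('pics/s5b.png',np.hstack([cv2.resize(a,(400,400)),cv2.resize(b,(400,400))]))
E
```

```text
[0.58511326 0.02505399 0.18626704] [-3.13210842e+00  1.35994140e-03  1.47301018e+00] [-0.22841596  3.1311335  -0.20618188]
```

View pics/s5b.png

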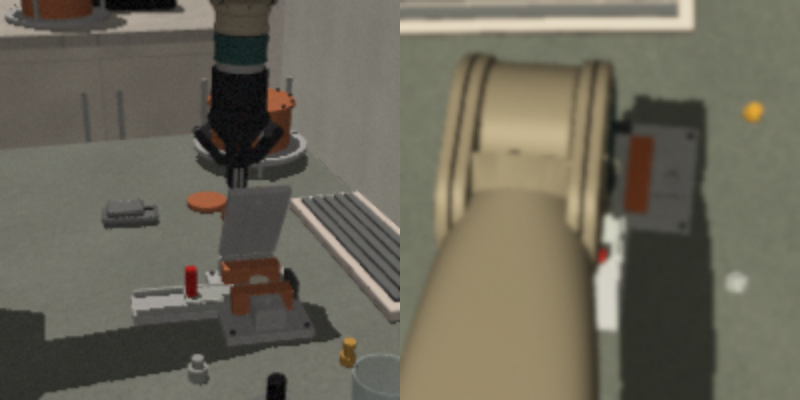

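Request:
step_arm:
  rows:
    - [[-0.006, -0.031, -0.02, 0, 0, 0], [-0.009, -0.063, -0.038, 0, 0, 0], [-0.012, -0.094, -0.059, 0, 0, 0], [-0.015, -0.123, -0.081, 0, 0, 0], [-0.018, -0.151, -0.106, 0, 0, 0], [-0.02, -0.176, -0.133, 0, 0, 0], [-0.023, -0.2, -0.162, 0, 0, 0], [-0.025, -0.221, -0.192, 0, 0, 0], [-0.027, -0.24, -0.225, 0, 0, 0], [-0.028, -0.257, -0.258, 0, 0, 0], [-0.03, -0.271, -0.293, 0, 0, 0], [-0.031, -0.282, -0.328, 0, 0, 0], [-0.031, -0.291, -0.365, 0, 0, 0], [-0.032, -0.297, -0.402, 0, 0, 0], [-0.032, -0.298, -0.41, 0, 0, 0]]

```text
time_s: 12.75
eef_pos: [0.5748, -0.0655, 0.062]
ee_rot: [-3.13, 0.004, 1.471]
contact_force: [-1.7, 0.4, 7.2]
grip_width: 0.0
```

Request:
step_arm:
  rows:
    - [[0, 0, -0.008, 0, 0, 0], [0, 0, -0.016, 0, 0, 0], [0, 0, -0.016, 0, 0, 0]]

```text
time_s: 13.12
eef_pos: [0.575, -0.0656, 0.0617]
ee_rot: [-3.131, 0.004, 1.472]
contact_force: [-9.9, 2.2, 25.1]
grip_width: -0.0002
```

Request:
step_arm:
  rows:
    - [[0, 0, 0.05, 0, 0, 0], [0, 0, 0.2, 0, 0, 0], [0, 0, 0.38, 0, 0, 0], [-0.01, -0.15, 0.45, 0, 0, 0], [-0.02, -0.33, 0.45, 0, 0, 0], [-0.03, -0.52, 0.45, 0, 0, 0], [-0.04, -0.7, 0.45, 0, 0, 0], [-0.05, -0.87, 0.45, 0, 0, 0], [-0.059, -0.939, 0.4, 0, 0, 0], [-0.059, -0.939, 0.4, 0, 0, 0]]
  grip: 0.5

```text
time_s: 14.38
eef_pos: [0.5558, -0.3475, 0.1794]
ee_rot: [-3.128, 0.002, 1.47]
contact_force: [-0.8, 0.6, -0.3]
grip_width: 0.0429
```

```bash
python3 - <<'E'
from h import *
np.set_printoptions(precision=4,suppress=True)
o=env.get_obs();print(o['eef_pos'],o['ee_rot'],o['contact_force'],o['grip_width'],o['time_s'])
c=look('top','t6');s=look('side','s6')
for n,C in (('top',c),('side',s)):
  for q in('bush_top','lid_edge'):
    print(n,q,[(m['centre'][0]*512,m['centre'][1]*384,round(m['confidence'],2)) for m in env.mark_of(n,q)[:2]])
  print('pred bush',w2px(C,fw(0,-75,69)),'edge',w2px(C,fw(0,-95,62)))
a=cv2.imread('pics/s6.png')[140:340,180:380];b=cv2.imread('pics/t6.png')[150:260,200:310]
cv2.imwrite('pics/s6b.png',cv2.resize(a,(600,600)));cv2.imwrite('pics/t6b.png',cv2.resize(b,(594,594),interpolation=cv2.INTER_CUBIC))
print('sh pin above',sh([.5573,-.3473,.13]))
E
```

```text
[ 0.5558 -0.3475  0.1794] [-3.1275  0.0023  1.4697] [-0.7909  0.5755 -0.3153] 0.042948486934339454 14.375
top bush_top [(277.7088, 192.1152, 0.41)]
top lid_edge [(284.2112, 188.5824, 0.89)]
pred bush [278.6141 189.9086] edge [285.3904 190.7391]
side bush_top [(292.3008, 296.7936, 0.31)]
side lid_edge [(275.5072, 211.81439999999998, 0.7)]
pred bush [273.4678 205.2531] edge [275.0892 211.1086]
sh pin above [-0.001, -0.004, -0.174]
```

View pics/s6b.png

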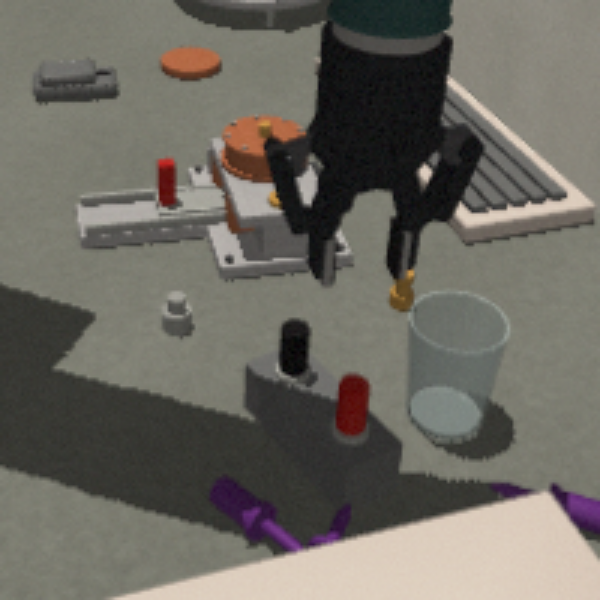

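View pics/t6b.png

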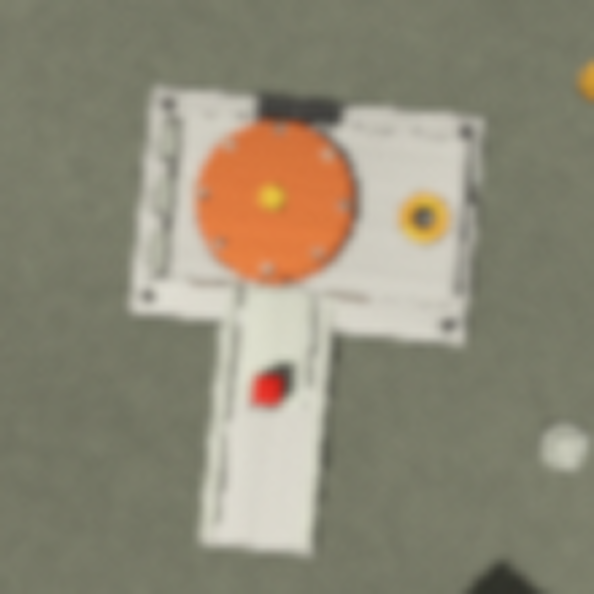

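Request:
step_arm:
  rows:
    - [[0.004, 0, -0.08, 0, 0, 0], [0.004, 0, -0.18, 0, 0, 0], [0.004, 0, -0.27, 0, 0, 0], [0.004, 0, -0.35, 0, 0, 0], [0.004, 0, -0.39, 0, 0, 0], [0.004, 0, -0.411, 0, 0, 0], [0.004, 0, -0.411, 0, 0, 0]]

```text
time_s: 15.55
eef_pos: [0.5593, -0.3459, 0.0593]
ee_rot: [-3.132, 0.005, 1.474]
contact_force: [0.5, -0.2, -0.3]
grip_width: 0.0425
```

```bash
python3 - <<'E'
from h import *
o=env.get_obs();print(o['eef_pos'],o['ee_rot'],o['contact_force'],o['grip_width'],o['time_s'])
look('side','s7')
a=cv2.imread('pics/s7.png')[200:340,220:380]
cv2.imwrite('pics/s7b.png',cv2.resize(a,(640,560)))
E
```

```text
[ 0.55927742 -0.34594295  0.05928295] [-3.13179904  0.00477517  1.4737901 ] [ 0.46372163 -0.17495399 -0.28935   ] 0.04246052487319404 15.55
```

View pics/s7b.png

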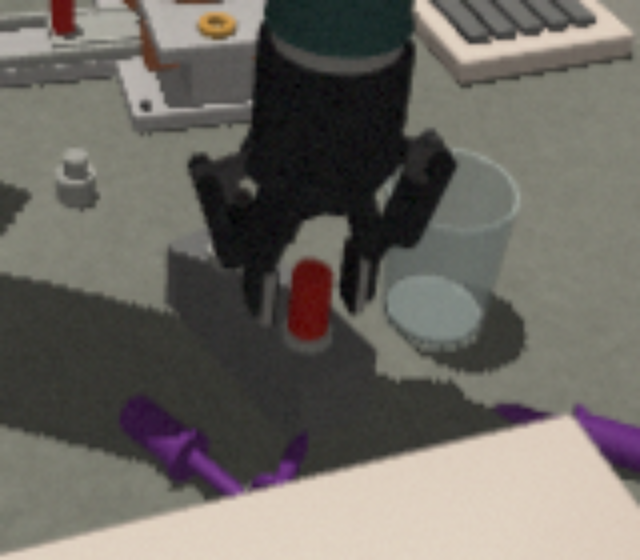

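```bash
cat >> h.py <<'E'
from scipy.spatial.transform import Rotation as RR
def turn(yaw=1.4743):
    r=env.get_obs()['ee_rot']; R=RR.from_euler('xyz',r); D=RR.from_euler('xyz',[np.pi,0,yaw])
    return np.round((D*R.inv()).as_rotvec()/(np.pi/2),4).tolist()
E
python3 - <<'E'
from h import *
for i in range(3):
    o=env.get_obs();print(o['time_s'],o['eef_pos'],o['ee_rot'])
print(sh([.5573,-.3473,.056]),turn())
E
```

```text
15.6 [ 0.55954858 -0.34625413  0.05973294] [-3.13251738  0.00520921  1.47361744]
15.6 [ 0.55954858 -0.34625413  0.05973294] [-3.13251738  0.00520921  1.47361744]
15.6 [ 0.55954858 -0.34625413  0.05973294] [-3.13251738  0.00520921  1.47361744]
[-0.007, -0.003, -0.012] [0.0027, -0.0061, 0.0004]
```

Request:
step_arm:
  rows:
    - [[-0.007, -0.003, -0.012, 0.0027, -0.006, 0], [-0.007, -0.003, -0.012, 0.0027, -0.006, 0]]

```text
time_s: 15.85
eef_pos: [0.5572, -0.3475, 0.0565]
ee_rot: [3.141, 0.0, 1.473]
contact_force: [-0.2, 0.8, 0.7]
grip_width: 0.0427
```

Request:
step_arm:
  rows:
    - [[0, 0, 0, 0, 0, 0], [0, 0, 0, 0, 0, 0], [0, 0, 0, 0, 0, 0], [0, 0, 0, 0, 0, 0]]
  grip: 0.95

```text
time_s: 16.35
eef_pos: [0.5576, -0.3478, 0.057]
ee_rot: [3.14, 0.001, 1.473]
contact_force: [-0.2, -0.0, 2.6]
grip_width: 0.0205
```

Request:
step_arm:
  rows:
    - [[0, 0, 0.04, 0, 0, 0], [0, 0, 0.09, 0, 0, 0], [0, 0, 0.15, 0, 0, 0], [0, 0, 0.25, 0, 0, 0], [0, 0, 0.35, 0, 0, 0], [0, 0, 0.42, 0, 0, 0], [0, 0, 0.43, 0, 0, 0]]

```text
time_s: 17.23
eef_pos: [0.5585, -0.3486, 0.1893]
ee_rot: [3.137, 0.004, 1.473]
contact_force: [-0.0, 0.1, -0.4]
grip_width: 0.0203
```

```bash
python3 - <<'E'
from h import *
np.set_printoptions(precision=4,suppress=True)
o=env.get_obs();print(o['eef_pos'],o['ee_rot'],o['contact_force'],o['grip_width'],o['time_s'])
c=env.camera('top')
im=c['color'].astype(int);b,g,r=im[...,0],im[...,1],im[...,2]
m=((r>170)&(g>110)&(g<200)&(b<90)).astype(np.uint8);m[:,:270]=0;m[:,288:]=0;m[:180]=0;m[200:]=0
v,u=np.nonzero(m);print('bush ring px',u.mean(),v.mean(),len(u),u.min(),u.max(),v.min(),v.max())
for z in(.069,):print(px2w(c,u.mean(),v.mean(),z=z), px2w(c,(u.min()+u.max())/2,(v.min()+v.max())/2,z=z),'fit',fw(0,-75,69))
print('sh',sh([*fw(0,-75,0)[:2],.185]))
look('side','s8');a=cv2.imread('pics/s8.png')[140:340,220:380]
cv2.imwrite('pics/s8b.png',cv2.resize(a,(480,600)))
E
```

```text
[ 0.5585 -0.3486  0.1893] [3.1369 0.0036 1.4731] [-0.0343  0.0642 -0.433 ] 0.020295504471186263 17.225
bush ring px 278.258064516129 189.96774193548387 31 275 281 187 193
[ 0.605  -0.0674  0.069 ] [ 0.6049 -0.0667  0.069 ] fit [ 0.6052 -0.0685  0.069 ]
sh [0.157, 0.933, -0.01]
```

View pics/s8b.png

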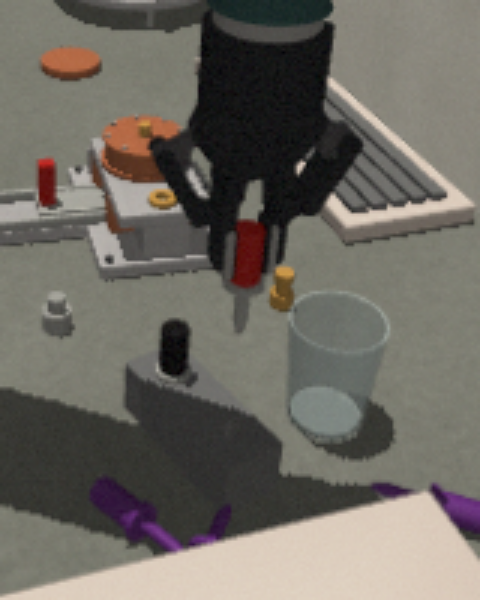

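Request:
step_arm:
  rows:
    - [[0.02, 0.1, 0, 0, 0, 0], [0.04, 0.25, 0, 0, 0, 0], [0.07, 0.42, 0, 0, 0, 0], [0.1, 0.59, 0, 0, 0, 0], [0.125, 0.74, 0, 0, 0, 0], [0.145, 0.86, 0, 0, 0, 0], [0.155, 0.92, 0, 0, 0, 0], [0.155, 0.936, 0, 0, 0, 0], [0.155, 0.936, 0, 0, 0, 0], [0.155, 0.936, 0, 0, 0, 0]]

```text
time_s: 18.58
eef_pos: [0.6039, -0.0682, 0.1865]
ee_rot: [3.14, 0.002, 1.472]
contact_force: [-0.1, 0.6, -0.0]
grip_width: 0.0203
```

```bash
python3 - <<'E'
from h import *
o=env.get_obs();print(o['eef_pos'],o['ee_rot'])
print(sh([.605,-.0677,.155]),turn())
E
```

```text
[ 0.60386992 -0.06824049  0.1865229 ] [3.14027480e+00 1.84033044e-03 1.47150435e+00]
[0.004, 0.002, -0.105] [0.0012, 0.0007, 0.0018]
```

Request:
step_arm:
  rows:
    - [[0.004, 0.002, -0.05, 0.001, 0.001, 0.002], [0.004, 0.002, -0.1, 0.001, 0.001, 0.002], [0.004, 0.002, -0.138, 0.001, 0.001, 0.002], [0.004, 0.002, -0.138, 0.001, 0.001, 0.002], [0.004, 0.002, -0.138, 0.001, 0.001, 0.002]]

```text
time_s: 19.2
eef_pos: [0.6053, -0.0676, 0.1452]
ee_rot: [-3.141, 0.0, 1.475]
contact_force: [0.8, 0.4, -0.2]
grip_width: 0.0204
```

```bash
python3 - <<'E'
from h import *
np.set_printoptions(precision=4,suppress=True)
o=env.get_obs();print(o['eef_pos'],o['ee_rot'],turn())
c=look('top','t9');s=look('side','s9')
p=o['eef_pos']; R=RR.from_euler('xyz',o['ee_rot']).as_matrix()
for nm,d in (('knob',-.014),('tip',.051)): print(nm,'pred side',(w2px(s,p+R[:,2]*d)-[230,140])*6,(w2px(c,p+R[:,2]*d)))
print('bush hole side',(w2px(s,[.605,-.0677,.069])-[230,140])*6)
a=cv2.imread('pics/s9.png')[140:240,230:330];cv2.imwrite('pics/s9b.png',cv2.resize(a,(600,600),interpolation=cv2.INTER_CUBIC))
b=cv2.imread('pics/t9.png')[150:260,230:340];cv2.imwrite('pics/t9b.png',cv2.resize(b,(440,440),interpolation=cv2.INTER_CUBIC))
for n in('side','top'):print([(m['centre'][0]*512,m['centre'][1]*384,round(m['confidence'],2)) for m in env.mark_of(n,'pin_tip')[:2]])
E
```

```text
[ 0.6053 -0.0676  0.1452] [-3.1414  0.0004  1.4748] [0.0003, -0.0001, -0.0003]
knob pred side [268.7249 220.6932] [279.3315 187.1169]
tip pred side [262.6503 344.7378] [278.5989 189.1601]
bush hole side [259.9304 390.7602]
[(343.296, 303.28319999999997, 0.83), (295.5776, 307.392, 0.63)]
[(393.5232, 226.7136, 0.7), (358.4, 208.39679999999998, 0.69)]
```

View pics/s9b.png

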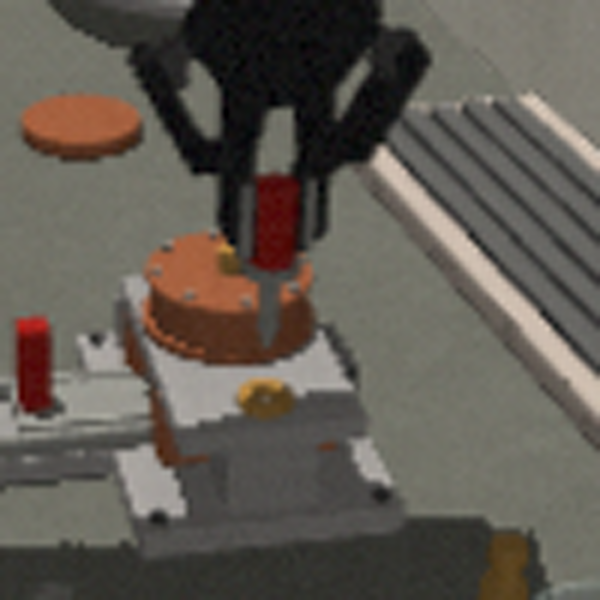

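View pics/t9b.png

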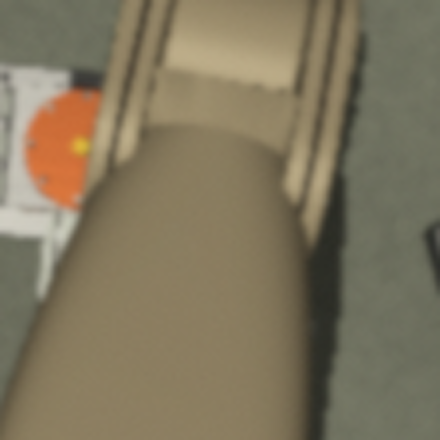

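```bash
python3 - <<'E'
from h import *
np.set_printoptions(precision=3,suppress=True)
s=env.camera('side');o=env.get_obs();p=o['eef_pos']
im=s['color'].astype(int);b,g,r=im[...,0],im[...,1],im[...,2]
m=((r-b>70)&(g-b>35)&(r<256));
sub=m[200:212,266:284];print(sub.astype(int))
v,u=np.nonzero(sub);print('bush side',u.mean()+266,v.mean()+200,(u.min()+u.max())/2+266,(v.min()+v.max())/2+200)
# predicted ring: top ring centre and 7mm side
C=np.array([.605,-.0677,0])
pts=[];
for z in(.069,.062):
    for t in np.linspace(0,2*np.pi,60):pts.append(w2px(s,C+[.014*np.cos(t),.014*np.sin(t),z]))
pts=np.array(pts);hull=cv2.convexHull(pts.astype(np.float32));M=cv2.moments(hull);print('pred silhouette',M['m10']/M['m00'],M['m01']/M['m00'],pts.min(0),pts.max(0))
for d in([.001,0,0],[0,.001,0],[0,0,.001]): print(d,(w2px(s,C+[0,0,.069]+np.array(d))-w2px(s,C+[0,0,.069])))
# red knob
m=((r>80)&(g<50)&(b<50));sub=m[165:190,268:288];v,u=np.nonzero(sub);print('red',u.mean()+268,v.mean()+165,u.min()+268,u.max()+268,v.min()+165,v.max()+165)
K=p+[0,0,.014]
pts=np.array([w2px(s,K+[.011*np.cos(t),.011*np.sin(t),z]) for z in(-.02,.02) for t in np.linspace(0,6.28,60)])
hull=cv2.convexHull(pts.astype(np.float32));M=cv2.moments(hull);print('pred knob',M['m10']/M['m00'],M['m01']/M['m00'],pts.min(0),pts.max(0))
# depth-based
zz=s['range_z']
def dp(u,v):return px2w(s,u,v)
print('knob surf',[dp(u,177) for u in(274,275,276,277,278)])
print('bush surf',[dp(u,v) for u,v in((274,205),(272,206),(276,206),(274,208))])
E
```

```text
[[0 0 0 0 0 0 0 0 0 0 0 0 0 0 0 0 0 0]
 [0 0 0 0 0 0 0 0 0 0 0 0 0 0 0 0 0 0]
 [0 0 0 0 0 0 0 0 0 0 0 0 0 0 0 0 0 0]
 [0 0 0 0 0 0 1 1 1 1 0 0 0 0 0 0 0 0]
 [0 0 0 0 1 1 1 1 1 1 1 0 0 0 0 0 0 0]
 [0 0 0 0 1 1 0 0 0 0 0 0 0 0 0 0 0 0]
 [0 0 0 0 1 0 0 0 0 0 0 0 0 0 0 0 0 0]
 [0 0 0 0 0 0 0 0 0 0 0 0 0 0 0 0 0 0]
 [0 0 0 0 0 0 0 0 0 0 0 0 0 0 0 0 0 0]
 [0 0 0 0 0 0 0 0 0 0 0 0 0 0 0 0 0 0]
 [0 0 0 0 0 0 0 0 0 0 0 0 0 0 0 0 0 0]
 [0 0 0 0 0 0 0 0 0 0 0 0 0 0 0 0 0 0]]
bush side 272.57142857142856 204.0 273.0 204.5
pred silhouette 273.27236989004507 206.20727676609982 [268.307 202.548] [278.259 209.874]
[0.001, 0, 0] [ 0.332 -0.05 ]
[0, 0.001, 0] [-0.117 -0.18 ]
[0, 0, 0.001] [ 0.015 -0.3  ]
red 274.9433962264151 177.75471698113208 273 278 169 184
pred knob 274.9058294959635 176.5424336716423 [270.561 168.138] [279.342 185.034]
knob surf [array([ 0.599, -0.077,  0.164]), array([ 0.602, -0.078,  0.164]), array([ 0.604, -0.081,  0.165]), array([ 0.608, -0.077,  0.163]), array([ 0.61 , -0.078,  0.163])]
bush surf [array([ 0.61 , -0.061,  0.065]), array([ 0.6  , -0.072,  0.07 ]), array([ 0.609, -0.077,  0.071]), array([ 0.602, -0.082,  0.068])]
```

Request:
step_arm:
  rows:
    - [[0, 0, -0.03, 0, 0, 0], [0, 0, -0.06, 0, 0, 0], [0, 0, -0.08, 0, 0, 0], [0, 0, -0.095, 0, 0, 0], [0, 0, -0.11, 0, 0, 0], [0, 0, -0.11, 0, 0, 0]]

```text
time_s: 20.2
eef_pos: [0.6052, -0.0676, 0.1123]
ee_rot: [3.142, 0.0, 1.475]
contact_force: [-0.4, -0.1, -0.5]
grip_width: 0.0208
```

Request:
step_arm:
  rows:
    - [[0, 0, -0.015, 0, 0, 0], [0, 0, -0.03, 0, 0, 0], [0, 0, -0.04, 0, 0, 0], [0, 0, -0.04, 0, 0, 0]]

```text
time_s: 20.7
eef_pos: [0.6052, -0.0675, 0.1]
ee_rot: [-3.142, 0.0, 1.475]
contact_force: [1.2, -0.5, -1.3]
grip_width: 0.0204
```

Request:
step_arm:
  rows:
    - [[0, 0, -0.015, 0, 0, 0], [0, 0, -0.03, 0, 0, 0], [0, 0, -0.045, 0, 0, 0], [0, 0, -0.06, 0, 0, 0], [0, 0, -0.06, 0, 0, 0]]

```text
time_s: 21.32
eef_pos: [0.6051, -0.0673, 0.0815]
ee_rot: [-3.141, -0.0, 1.475]
contact_force: [0.7, 0.6, -2.7]
grip_width: 0.0205
```

Request:
step_arm:
  rows:
    - [[0, 0, -0.006, 0, 0, 0], [0, 0, -0.012, 0, 0, 0], [0, 0, -0.016, 0, 0, 0], [0, 0, -0.02, 0, 0, 0], [0, 0, -0.02, 0, 0, 0]]

```text
time_s: 21.95
eef_pos: [0.6054, -0.0674, 0.077]
ee_rot: [3.141, -0.0, 1.475]
contact_force: [-2.8, 0.4, 8.0]
grip_width: 0.0206
```

Request:
step_arm:
  rows:
    - [[0, 0, -0.006, 0, 0, 0], [0, 0, -0.01, 0, 0, 0], [0, 0, -0.014, 0, 0, 0], [0, 0, -0.014, 0, 0, 0]]

```text
time_s: 22.45
eef_pos: [0.6054, -0.0674, 0.0748]
ee_rot: [3.141, 0.0, 1.475]
contact_force: [-4.4, 1.0, 11.3]
grip_width: 0.0208
```

Request:
step_arm:
  rows:
    - [[0, 0, -0.006, 0, 0, 0], [0, 0, -0.012, 0, 0, 0], [0, 0, -0.016, 0, 0, 0], [0, 0, -0.016, 0, 0, 0]]

```text
time_s: 22.95
eef_pos: [0.6055, -0.0675, 0.0746]
ee_rot: [3.14, 0.001, 1.475]
contact_force: [-8.0, 2.5, 24.3]
grip_width: 0.0202
```

```bash
python3 - <<'E'
from h import *
np.set_printoptions(precision=4,suppress=True)
s=look('side','s10');t=look('top','t10')
for i in range(8): env.camera('side')
o=env.get_obs();print(o['eef_pos'],o['ee_rot'],o['contact_force'],o['grip_width'],o['time_s'])
b=s['color'][140:240,200:330];cv2.imwrite('pics/s10b.png',cv2.resize(b,(780,600),interpolation=cv2.INTER_CUBIC))
for n in('side',):
  for q in('pin_knob','lid_edge','carriage_handle'):print(q,[(m['centre'][0]*512,m['centre'][1]*384,round(m['confidence'],2)) for m in env.mark_of(n,q)[:3]])
print(w2px(s,[.605,-.0677,.089]),w2px(s,fw(-100,0,55)))
E
```

```text
[ 0.6056 -0.0675  0.0746] [3.1398 0.0007 1.4751] [-8.8907  2.7993 24.6017] 0.02048236825380177 23.45
pin_knob [(257.1776, 305.7024, 0.84), (372.5824, 315.18719999999996, 0.84), (274.8928, 199.98720000000003, 0.45)]
lid_edge [(272.1792, 213.3888, 0.91)]
carriage_handle [(236.3904, 199.60320000000002, 0.72)]
[273.6163 199.0759] [234.6767 199.2077]
```

View pics/s10b.png

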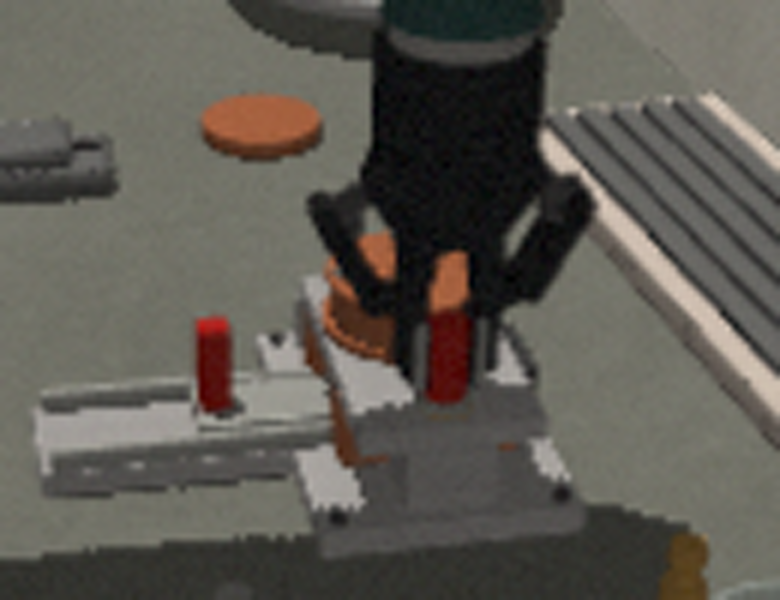

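View pics/t10.png

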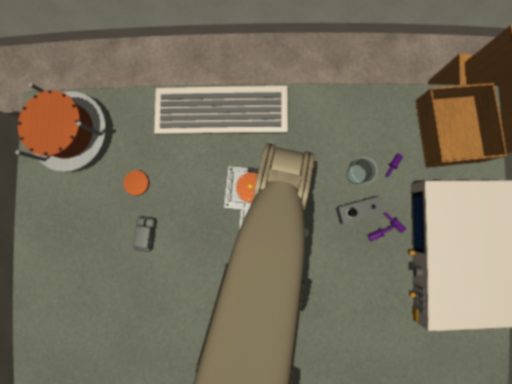

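```bash
python3 - <<'E'
from h import *
print(env.sign_off()); o=env.get_obs();print(o['eef_pos'],o['contact_force'],o['grip_width'],o['time_s'])
E
```

```text
the job is handed in; nothing more can be done
None
the job is handed in; nothing more can be done
```

The job is done in the order asked and handed in at about 23.5 s. The arm is still gripping the red knob and pressing the pin down.

- **Carriage:** I gripped its red handle and slid it home. It stopped moving under 18 N of push. In the picture afterwards the handle was within about 2 px of where the fixture fit puts it when home.
- **Upper half:** I swung it shut from its outer face, beside the bush, then pressed it down with 25 N. The fingertip stopped at 61.7 mm, against 62 mm expected for the shut face. The top camera showed the bush within about 2 mm of the spot above the base hole.
- **Pin:** I lifted the red-knobbed pin from the stand and pushed it through the bush into the base without any resistance. I then pressed until it stopped. The tool was at 74.6 mm (about 75 mm expected with the bush fully down), and the push held steady at 24.6 N, above the 13 N the bush needs.

**Checks that disagreed or were weak:**
- The side network placed the upper half's edge about 3 px from its expected spot in the last picture. It was also unsure which knob was the red pin, giving two purple ones a higher score. I relied on the heights, the forces and the picture instead.
- In the first top picture the three purple look-alikes seem to stand, but in side pictures taken before I moved the arm they already lie on the bench. I never touched them.
- The other bystanders and the black-knobbed pin look unmoved, as far as the last pictures show them.

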